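Load a tube into a reader with a push-push lift

ROBOT

A 6-joint arm with a two-finger parallel gripper is mounted at the origin on a cart in front of the work surface, level with it; the furniture and walls round the work are solid. World frame = base frame: x ahead of the robot, y to its left, z up, the work surface at z = 0. Lengths are in m, angles in rad, forces in N, time in s.
With the tool pointing down it reaches from about 0.275 to 1 m from the base axis. Payload 8.4 kg.
Tool frame: the origin (TCP) lies between the finger pads; the fingertips stand 17 mm ahead of it and the grasp point (between the pads) lies 2 mm behind it (tip_extent is the distance from the TCP to the fingertips, in m); z points along the fingers, y is the line along which they close (so a half turn about z gives the same grasp; the last joint's range is limited). The gripper opens to 85 mm and grips with 20 to 120 N. Pads are 22 mm wide; open, the fingers measure 114 mm over their backs; the gripper's body (76 mm by 85 mm) begins 54 mm behind the grasp point. The pads swing forward as they close: fully open they stand 13 mm farther back than shut.
Start: joints at [1.157, 0.353, 1.633, -0, 1.155, -0.002], TCP at [0.25, 0.573, 0.215] pointing down, gripper open.
Joint ranges: [-2.63, 2.63], [-0.92, 2.1], [0.06, 2.66], [-1.3, 4.44], [0, 2.69], [-3.02, 3.02]. Speed limits (rad/s): [2.22, 2.22, 2.79, 3.14, 3.14, 3.14].

INTERFACE

Orientations are given as a unit quaternion [x, y, z, w].
In Python, from workcell import get_obs, grab_frame, finish_job, tip_extent gives the robot as it stands.
- The arm moves only by the tool move_arm, never from a script. Its argument "commands" is a list of rows, each an object of numbers: "jaw": the finger opening in m, from 0 to 0.0854; "dx", "dy", "dz": the shift along the tool's x, y, z in m; "roll": the turn about the tool's z in rad. A call has 1 to 12 rows; each row shifts and turns the commanded pose from where the row before left it, along the tool's axes as they then stand; what a row does not reach is not made up. A row lasts 1/8 s, in which the tool goes at most 62.5 mm and 10.7 degrees, less where a joint would pass 70% of its speed; a pose out of reach is approached as far as the arm can. A call with a gripper value outside its range is refused whole. The fingers move at their own pace and stop on an object; the grip force is fixed at half the most. Time passes only in rows, so rows that do not move let the fingers close. It gives the time, the measured TCP pose, the force, the opening and the grip force at its end, in the units of the state.
- get_obs(): the state, without advancing time (a new reading comes with each control period).
- grab_frame(name): name is "scene" or "top" or "wrist"; returns a dict with "color" (480x640x3 uint8, red, green, blue), "depth" (480x640 float32, m along the optical axis (not along the pixel's ray), 0 where there is no reading), "vertical_fov" (degrees; the focal length in pixels is half the picture's height over the tangent of half this angle, whatever the lens; pixels are square), "cx", "cy" (the principal point, pixels), "dist_coeffs" ([k1, k2, p1, p2, k3] as OpenCV has them; the pictures are not rectified), "eye" and "attitude" of the camera in the world. Camera axes: x right, y down, z forward; pixel columns grow to the right and rows downward; lengths in m; the calibration is good to about 2 mm. A picture is of the moment at which its call begins.
- finish_job(): hands the job in; it is judged then, once.
The state is a dict: "clock": time; "joint_positions": joint angles; "dq": joint speeds; "joint_efforts": joint torques, N m; "position": TCP position; "eef_rot": TCP orientation; "ft_force": force on the tool from outside, world axes, zero at the start; "wrist_torque": the same for the moment, N m; "gripper_width": opening from 0.0 (shut) to 1.0 (fully open); "grasp_force": force on a finger pad.
Only numpy, scipy, OpenCV 4.12 (cv2) and the standard library are available. Lean on these libraries where they do the work, as an engineer would, in place of code of your own. Each camera call takes 0.05 s, during which the arm holds its last target. There are 200 camera calls.

TASK

The reader's tube lift is locked down and empty: press its front plate once to release it so that it comes up, stand the tube from the low blue rack in the raised cup, then press the plate again until the lift stays locked down with the tube in it, and leave it. Press with feeling: the plate needs a full stroke to its end stop, whose depth differs from reader to reader, but ramming it against the stop breaks the catch. Leave the vial and the pen cup where they stand.

Things in the scene. Friction and masses are not known exactly. Their poses are not given: they have to be found in the camera images.
- reader: Bench tube reader, fixed: white housing 108 (x) x 104 (y) x 95 mm high, grey deck. Origin on the worktop under the cup's axis; x points to its back, -x to its front, where the press plate stands out; z up. Front face 46 mm before the origin, back face 62 mm behind. Force on it or its lift from gripper, arm or tube must stay under 20 N.
- lift (a joint): Lift travel in m, downward (cup and press plate together). 0 = released, up; about 0.016 = locked. Spring upward: 2 N at 0 plus 0.13 N/mm, damper 25 N s/m. Push-push catch: pressed to its end stop and let go, it stays at 0.016 if it was up and rises to 0 if it was locked. The end stop lies at 0.028 to 0.038, different each time and hidden; the catch changes over only in the last 1.3 mm.
- plate_top (a point): Centre of the top of the press plate: level, grey, 34 (x) x 42 (y) x 7 mm, three thin dark ribs; 74 mm before the cup's axis, 28 mm before the front face; axes as the reader's. 108 mm above the worktop when up, 92 when locked. Pressed, it resists with under 9 N, then at the end stop 5 N per mm more: press slowly (10-20 mm/s), stop at 12 to 14 N. A shorter press changes nothing.
- cup_mouth (a point): Centre of the upper rim of the round aluminium cup that comes up through the 42 mm hole in the deck; moves with the lift: 13 mm above the deck (108 mm above the worktop) when up, 3 mm below the deck when locked. Bore 27 mm, outside 33 mm, 60 mm deep.
- cup_floor (a point): Centre of the cup's inner floor, 60 mm below cup_mouth; the seated tube's origin lies here.
- tube: Closed centrifuge tube, 109 mm long, body 24 mm in diameter with a conical foot, white screw cap 28 mm in diameter over its top 14 mm. Origin at the tip of the foot, z towards the cap. About 45 g. It stands in one of the end holes of the low blue rack.
- rack: Low blue rack, fixed: 135 (x) x 66 (y) x 78 mm, its floor 4 mm thick, two rows of four holes; origin on the worktop under its middle. The tube stands on its floor, in the hole at x = -50, y = +16 mm; its cap is 100 to 113 mm above the worktop.
- vial: Loose small vial with a dark cap, 14 mm in diameter, 39 mm tall, a bystander; origin at the centre of its underside.
- pen_cup: Loose black mesh pen cup with markers, 75 mm in diameter, 152 mm tall, a bystander; origin at the centre of its underside.
Not all that is in view belongs to the job. Of the things that look like the tube, the middle-sized one is meant.

How it is judged:
On the way, in this order (a step that is already met when the one before it is completed fails the run):
1. the lift is released: up (within 3 mm) with nothing pressing it (value of joint lift below 0.003 m and contact force between the fingers and reader below 0.3 N), for 0.2 s.
2. the tube stands seated in the raised cup, let go (value of joint lift below 0.004 m and distance between tube and cup_floor below 0.006 m and angle between tube's own z axis and vertical below 0.09 rad and contact force between the fingers and tube below 0.1 N), for 0.2 s.
At the end, for the whole second after the job is handed in: The lift stays locked down by itself (travel 14.5 to 18 mm), the tube is seated in its cup (foot within 6 mm of the cup floor's centre, tilted less than 0.09 rad) and at rest (value of joint lift between 0.0145 and 0.018 m and distance between tube and cup_floor below 0.006 m and angle between tube's own z axis and vertical below 0.09 rad and linear speed of tube below 0.02 m/s); the robot touches nothing.
It fails at once if gripper or arm presses the reader or its lift with more than 20 N (contact force between any of the fingers, the arm and reader above 20 N).
It fails at once if the tube is forced against the reader or its cup with more than 20 N (contact force between tube and reader above 20 N).
It fails at once if the vial is moved more than 3 cm or tipped (distance of vial from where it was at the start of the episode above 0.03 m or angle between vial's own z axis and vertical above 0.5 rad).
It fails at once if the pen cup is moved more than 3 cm or tipped (distance of pen_cup from where it was at the start of the episode above 0.03 m or angle between pen_cup's own z axis and vertical above 0.5 rad).
It also fails if it takes over 64 s, if anything falls off the work surface, if the arm or the gripper's body presses on something with over 40 N, if the wrist force passes 120 N, or if a joint passes its speed limit or range.

## Working session

There is one attempt and no reset: what is moved stays moved. The work goes in short steps, Python scripts to look and compute and a tool call to move; the robot and the scene stay as the last step left them, time stands still between calls to the robot, and variables do not carry over. Pictures are saved under pics/ and viewed, at most 10 in all, crops included, and the job is handed in when it is done.

Besides the shell and the picture viewer there is one more tool, called after ">>>" as name(argument=value, ...), one argument or row to a line, values as JSON. move_arm: Moves the arm, as the interface text tells. Its arguments: {"type":"object","properties":{"commands":{"type":"array"}},"required":["commands"]}

```bash
mkdir -p pics; cat > h.py <<'E'
import numpy as np, cv2
from workcell import get_obs, grab_frame, finish_job, tip_extent
from scipy.spatial.transform import Rotation as R
def cam(n):
    f=grab_frame(n); h,w=f["depth"].shape
    fl=h/2/np.tan(np.radians(f["vertical_fov"])/2)
    K=np.array([[fl,0,f["cx"]],[0,fl,f["cy"]],[0,0,1]])
    uv=np.stack(np.meshgrid(np.arange(w),np.arange(h)),-1).reshape(-1,1,2).astype(float)
    n_=cv2.undistortPoints(uv,K,np.array(f["dist_coeffs"],float)).reshape(h,w,2)
    d=f["depth"][...,None]
    a=np.array(f["attitude"],float); M=a if a.shape==(3,3) else R.from_quat(a).as_matrix()
    P=np.concatenate([n_*d,d],-1)@M.T+np.array(f["eye"])
    P[f["depth"]==0]=np.nan
    return f,P
def save(n,img,s=1):
    cv2.imwrite("pics/"+n+".png",cv2.resize(img[...,::-1],None,fx=s,fy=s,interpolation=cv2.INTER_CUBIC))
E
python3 - <<'E'
from h import *
for n in("scene","top"):
    f,P=cam(n); save(n,f["color"]); np.savez(n,c=f["color"],P=P); print(n,f["eye"],f["attitude"],f["dist_coeffs"])
o=get_obs(); print(o["position"],o["eef_rot"],o["ft_force"],tip_extent,o["clock"])
E
```

```text
scene [-0.29888022 -0.59319704  0.67520177] [ 0.78488983 -0.36052243  0.21843634 -0.45415538] [-0.11138993  0.          0.          0.          0.        ]
top [0.30083965 0.03734593 1.0926275 ] [-0.70291204  0.7066698  -0.05691762  0.05738337] [-0.13030989  0.          0.          0.          0.        ]
[0.24997044 0.57235312 0.21393848] [ 2.04432758e-01  9.78880410e-01 -6.11204320e-04 -1.30734756e-04] [-0.48699914  0.50474355  0.01203264] 0.017 0.1
```

View pics/scene.png

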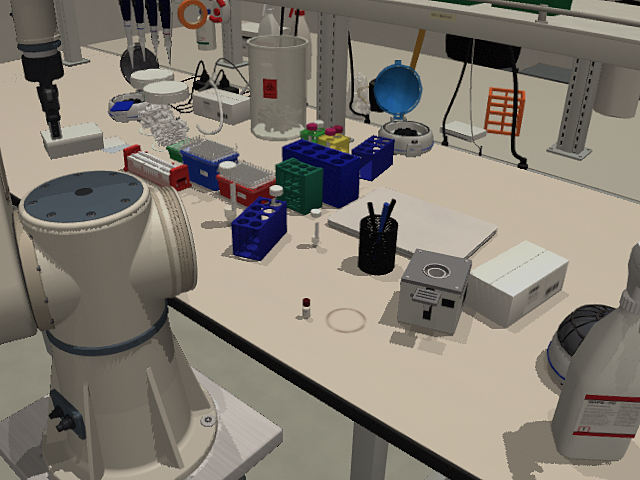

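View pics/top.png

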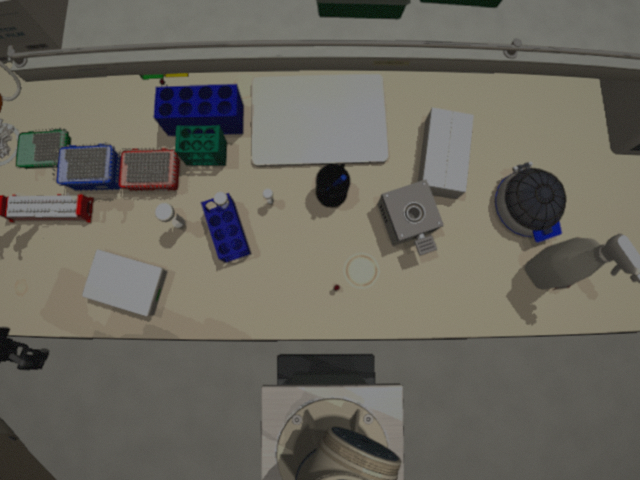

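The scene picture shows the low blue rack at (260,228) with a tube cap at (277,192), the reader at (435,290), the pen cup at (378,245) and the vial at (306,308). In the top view these are the rack (226,228), reader (412,212), plate (426,245), pen cup (333,186) and vial (336,288).

There are three tube candidates in the top view: the large one at (165,213), the one in the low rack at (221,200), and the small one at (268,195). The rack tube fits because it is the middle-sized one and stands in an end hole. I'll confirm it in a crop.

```bash
python3 - <<'E'
from h import *
t=np.load("top.npz"); P=t["P"]; c=t["c"]
save("crop1",np.hstack([c[175:275,150:285],c[175:275,370:505]]),2.9)
def blob(n,u0,u1,v0,v1,z0,z1):
    p=P[v0:v1,u0:u1].reshape(-1,3); m=(p[:,2]>z0)&(p[:,2]<z1); p=p[m]
    r=cv2.minAreaRect((p[:,:2]*1000).astype(np.float32))
    print(n,len(p),"mean",p.mean(0).round(4),"rect",np.round(r[0],1),np.round(r[1],1),round(r[2],1),"zmax",p[:,2].max().round(3), "med z",np.median(p[:,2]).round(4))
blob("table",280,330,300,320,-.05,.05)
blob("rack",195,255,188,268,.07,.088)
blob("cap",195,250,180,225,.095,.14)
blob("big",145,190,195,235,.10,.2)
blob("small",255,280,183,208,.05,.2)
blob("reader",370,450,175,260,.09,.1)
blob("plate",414,445,232,262,.08,.12)
blob("vial",328,345,280,297,.03,.06)
blob("pen",310,355,160,212,.06,.2)
s=np.load("scene.npz"); P=s["P"]
blob("cap_s",265,290,180,200,.095,.14)
blob("deck_s",395,475,245,300,.09,.1)
blob("plate_s",405,445,280,310,.086,.0935)
E
```

```text
table 996 mean [0.3215 0.0619 0.001 ] rect [321.5  62.2] [112.2  43.2] 89.8 zmax 0.007 med z 0.001
rack 1010 mean [0.4979 0.2363 0.0772] rect [502.6 237.5] [136.5  67.3] 19.3 zmax 0.084 med z 0.0771
cap 157 mean [0.554  0.2383 0.1137] rect [554.6 238.8] [26.8 27.4] 3.2 zmax 0.119 med z 0.1147
big 314 mean [0.5177 0.3469 0.1462] rect [518.7 348.8] [37.  37.9] 55.9 zmax 0.155 med z 0.1488
small 88 mean [0.5704 0.1406 0.084 ] rect [571.1 140.8] [21.2 19.5] 2.9 zmax 0.09 med z 0.0859
reader 2395 mean [ 0.5233 -0.1753  0.0953] rect [ 510.7 -180.2] [154.2 106.4] 18.3 zmax 0.1 med z 0.0954
plate 352 mean [ 0.4572 -0.1967  0.0923] rect [ 462.  -196.2] [51.8 41. ] 18.2 zmax 0.099 med z 0.0926
vial 28 mean [ 0.3686 -0.009   0.0397] rect [368.7  -8.6] [10.9 11. ] 44.8 zmax 0.044 med z 0.0395
pen 650 mean [ 0.5947 -0.0029  0.0999] rect [595.7  -0.6] [75.8 74.8] 3.4 zmax 0.154 med z 0.0971
cap_s 131 mean [0.5515 0.234  0.1113] rect [556.1 238. ] [32.5 27.9] 43.6 zmax 0.118 med z 0.1129
deck_s 2274 mean [ 0.5201 -0.1803  0.095 ] rect [ 513.3 -182.1] [158.8 104.2] 18.5 zmax 0.099 med z 0.0954
plate_s 465 mean [ 0.4612 -0.1972  0.0911] rect [ 464.4 -195.7] [67.5 64.9] 39.2 zmax 0.093 med z 0.0917
```

View pics/crop1.png

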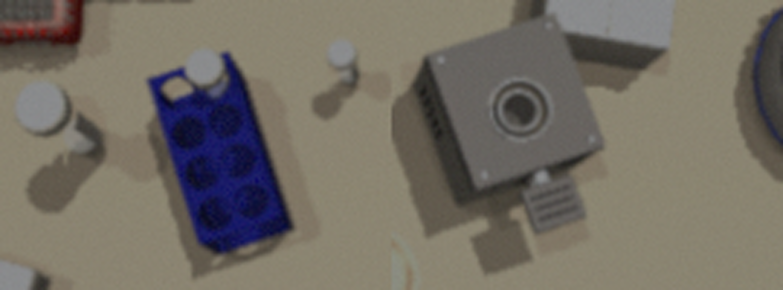

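The crop confirms the choice: the middle-sized tube's white cap is at (205,68) in the low rack's end hole, which is world (0.555,0.239) with its top at 0.114. The reader is locked down, with its cup at about (0.525,-0.176), yaw about 18.3°, and its plate at about (0.455,-0.199). Next I'll move above the plate with the jaw shut.

>>> move_arm(
  commands=[
    {"jaw": 0,"dx": -0.031,"dy": -0.039},
    {"jaw": 0,"dx": -0.031,"dy": -0.039},
    {"jaw": 0,"dx": -0.031,"dy": -0.039},
    {"jaw": 0,"dx": -0.031,"dy": -0.039},
    {"jaw": 0,"dx": -0.031,"dy": -0.039},
    {"jaw": 0,"dx": -0.031,"dy": -0.039},
    {"jaw": 0,"dx": -0.031,"dy": -0.039},
    {"jaw": 0,"dx": -0.031,"dy": -0.039},
    {"jaw": 0,"dx": -0.031,"dy": -0.039},
    {"jaw": 0,"dx": -0.031,"dy": -0.039},
    {"jaw": 0,"dx": -0.031,"dy": -0.039},
    {"jaw": 0,"dx": -0.031,"dy": -0.039},
  ],
)

```text
schema error: expected keys jaw, dx, dy, dz, roll
```

>>> move_arm(
  commands=[
    {"dx": -0.031,"dy": -0.039},
    {"dx": -0.031,"dy": -0.039},
    {"dx": -0.031,"dy": -0.039},
    {"dx": -0.031,"dy": -0.039},
    {"dx": 0},
  ],
)

```text
schema error: expected keys jaw, dx, dy, dz, roll
```

```bash
cat >> h.py <<'E'
def delta(x,y,z=None):
    o=get_obs(); M=R.from_quat(o["eef_rot"]).as_matrix(); p=np.array(o["position"])
    t=np.array([x,y,p[2] if z is None else z])
    print("t",round(o["clock"],2),"pos",p.round(4),"d",(M.T@(t-p)).round(4),"F",np.round(o["ft_force"],2),"yaw_x",np.degrees(np.arctan2(M[1,0],M[0,0])).round(1),"w",o["gripper_width"])
E
python3 - <<'E'
from h import *
delta(.455,-.199)
f,P=cam("wrist"); save("w1",f["color"]); np.savez("w1",c=f["color"],P=P)
print(f["eye"])
m=(P[...,2]>.086)&(P[...,2]<.0945); print(m.sum())
E
```

```text
t 0.1 pos [0.25   0.5724 0.2139] d [-0.4966 -0.6248  0.0008] F [-0.49  0.5   0.01] yaw_x 156.4 w 0.9956787390774463
[0.18425227 0.60215373 0.37348803]
0
```

All five keys are required.

>>> move_arm(
  commands=[
    {"jaw": 0,"dx": -0.031,"dy": -0.039,"dz": 0,"roll": 0},
    {"jaw": 0,"dx": -0.031,"dy": -0.039,"dz": 0,"roll": 0},
    {"jaw": 0,"dx": -0.031,"dy": -0.039,"dz": 0,"roll": 0},
    {"jaw": 0,"dx": -0.031,"dy": -0.039,"dz": 0,"roll": 0},
    {"jaw": 0,"dx": -0.031,"dy": -0.039,"dz": 0,"roll": 0},
    {"jaw": 0,"dx": -0.031,"dy": -0.039,"dz": 0,"roll": 0},
    {"jaw": 0,"dx": -0.031,"dy": -0.039,"dz": 0,"roll": 0},
    {"jaw": 0,"dx": -0.031,"dy": -0.039,"dz": 0,"roll": 0},
    {"jaw": 0,"dx": -0.031,"dy": -0.039,"dz": 0,"roll": 0},
    {"jaw": 0,"dx": -0.031,"dy": -0.039,"dz": 0,"roll": 0},
    {"jaw": 0,"dx": -0.031,"dy": -0.039,"dz": 0,"roll": 0},
    {"jaw": 0,"dx": -0.031,"dy": -0.039,"dz": 0,"roll": 0},
  ],
)

```text
clock: 1.65
position: [0.4039, -0.0067, 0.2147]
eef_rot: [0.204, 0.979, 0.0, 0.0]
ft_force: [-0.2, 1.1, 0.3]
gripper_width: -0.001
grasp_force: 0.0
```

>>> move_arm(
  commands=[
    {"jaw": 0,"dx": -0.031,"dy": -0.039,"dz": 0,"roll": 0},
    {"jaw": 0,"dx": -0.031,"dy": -0.039,"dz": 0,"roll": 0},
    {"jaw": 0,"dx": -0.031,"dy": -0.039,"dz": 0,"roll": 0},
    {"jaw": 0,"dx": -0.031,"dy": -0.039,"dz": 0,"roll": 0},
    {"jaw": 0,"dx": 0,"dy": 0,"dz": 0,"roll": 0},
    {"jaw": 0,"dx": 0,"dy": 0,"dz": 0,"roll": 0},
  ],
)

```text
clock: 2.4
position: [0.4543, -0.1972, 0.2142]
eef_rot: [0.205, 0.979, 0.0, -0.001]
ft_force: [0.2, 0.1, -0.0]
gripper_width: -0.001
grasp_force: 0.0
```

```bash
python3 - <<'E'
from h import *
delta(.455,-.199)
f,P=cam("wrist"); save("w2",f["color"]); np.savez("w2",c=f["color"],P=P)
print(f["eye"])
def rect(n,z0,z1):
    m=((P[...,2]>z0)&(P[...,2]<z1)).astype(np.uint8)
    k,l,s,_=cv2.connectedComponentsWithStats(m)
    for i in range(1,k):
        if s[i,4]>300:
            p=P[l==i]; r=cv2.minAreaRect((p[:,:2]*1000).astype(np.float32))
            print(n,s[i],p.mean(0).round(4),np.round(r[0],1),np.round(r[1],1),round(r[2],1))
rect("plate",.086,.0935); rect("deck",.0935,.1)
E
```

```text
t 2.4 pos [ 0.4543 -0.1972  0.2142] d [-0.0014 -0.0014 -0.    ] F [ 0.19  0.09 -0.05] yaw_x 156.4 w -0.0010316270296979015
[ 0.38870723 -0.16762672  0.37381137]
plate [ 286  202   66   64 2150] [ 0.4549 -0.1995  0.0921] [ 455.9 -200. ] [34.4 42.3] 18.0
plate [294 215 108  85 364] [ 0.4811 -0.1868  0.0896] [ 481.6 -190.7] [ 13.8 105.4] 11.7
plate [550 249  63  69 448] [ 0.5726 -0.0208  0.0894] [576.3 -15.8] [27.8 71.3] 32.0
plate [  0 278  41  95 574] [ 0.4186 -0.4712  0.0897] [ 429.9 -480.9] [33.9 96.3] 61.7
plate [357 278  41  39 532] [ 0.5245 -0.1775  0.0909] [ 525.3 -177.4] [32.1 32.6] 81.3
plate [ 59 382  81  30 616] [ 0.513  -0.4498  0.0892] [ 513.2 -461.2] [91.2 20.4] 82.6
deck [ 295  219  178  140 9713] [ 0.5252 -0.1614  0.0953] [ 533.6 -174.1] [109.4 103.1] 18.6
deck [ 555  251   85   85 1182] [ 0.5867 -0.0118  0.0973] [592.3  -7. ] [64.2 76.3] 41.3
deck [  0 284  34  92 484] [ 0.4212 -0.4707  0.0967] [ 431.8 -480.8] [29.3 92.6] 59.1
deck [ 55 390  73  45 966] [ 0.5172 -0.466   0.0971] [ 518.5 -472.5] [25.1 96. ] 6.2
```

View pics/w2.png

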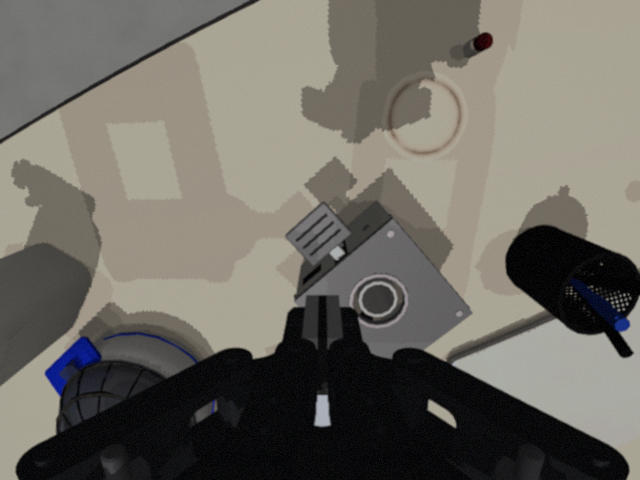

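The wrist view shows the plate at (318,233) and the cup at (377,300). That puts the plate at (0.456,-0.200), the cup at (0.5255,-0.177), and yaw at 18.2°. I'll descend to just above the plate.

>>> move_arm(
  commands=[
    {"jaw": 0,"dx": -0.001,"dy": -0.002,"dz": 0.03,"roll": 0},
    {"jaw": 0,"dx": 0,"dy": 0,"dz": 0.04,"roll": 0},
    {"jaw": 0,"dx": 0,"dy": 0,"dz": 0.025,"roll": 0},
    {"jaw": 0,"dx": 0,"dy": 0,"dz": 0.004,"roll": 0},
    {"jaw": 0,"dx": 0,"dy": 0,"dz": 0,"roll": 0},
  ],
)

```text
clock: 3.08
position: [0.4553, -0.1993, 0.1162]
eef_rot: [0.204, 0.979, -0.0, 0.0]
ft_force: [-0.1, -0.3, 1.7]
gripper_width: 0.0
grasp_force: 0.0
```

>>> move_arm(
  commands=[
    {"jaw": 0,"dx": 0,"dy": 0,"dz": 0.002,"roll": 0},
    {"jaw": 0,"dx": 0,"dy": 0,"dz": 0.002,"roll": 0},
    {"jaw": 0,"dx": 0,"dy": 0,"dz": 0.002,"roll": 0},
    {"jaw": 0,"dx": 0,"dy": 0,"dz": 0.002,"roll": 0},
    {"jaw": 0,"dx": 0,"dy": 0,"dz": 0,"roll": 0},
  ],
)

```text
clock: 3.7
position: [0.4549, -0.1998, 0.1074]
eef_rot: [0.205, 0.979, 0.0, -0.0]
ft_force: [-0.5, -0.5, -0.5]
gripper_width: -0.0
grasp_force: 0.0
```

>>> move_arm(
  commands=[
    {"jaw": 0,"dx": 0,"dy": 0,"dz": 0.0015,"roll": 0},
    {"jaw": 0,"dx": 0,"dy": 0,"dz": 0.0015,"roll": 0},
    {"jaw": 0,"dx": 0,"dy": 0,"dz": 0,"roll": 0},
  ],
)

```text
clock: 4.08
position: [0.455, -0.1998, 0.1044]
eef_rot: [0.204, 0.979, 0.0, -0.0]
ft_force: [-0.3, -0.2, 0.5]
gripper_width: 0.003
grasp_force: 0.0
```

>>> move_arm(
  commands=[
    {"jaw": 0,"dx": 0,"dy": 0,"dz": 0.0015,"roll": 0},
    {"jaw": 0,"dx": 0,"dy": 0,"dz": 0.0015,"roll": 0},
    {"jaw": 0,"dx": 0,"dy": 0,"dz": 0,"roll": 0},
  ],
)

```text
clock: 4.45
position: [0.455, -0.1998, 0.1014]
eef_rot: [0.204, 0.979, 0.0, -0.0]
ft_force: [-0.1, 0.3, 0.6]
gripper_width: 0.001
grasp_force: 0.0
```

```bash
python3 - <<'E'
from h import *
delta(.455,-.2)
f,P=cam("wrist"); save("w3",f["color"][180:380,180:480],2.5)
m=(abs(P[...,0]-.456)<.02)&(abs(P[...,1]+.2)<.022); z=P[m][:,2]; print(np.histogram(z,bins=np.arange(.06,.13,.004)))
f,P=cam("scene"); m=(abs(P[...,0]-.456)<.03)&(abs(P[...,1]+.2)<.03);z=P[m][:,2]; print(np.histogram(z,bins=np.arange(.06,.13,.004))); save("s3",f["color"][230:350,370:500],4)
E
```

```text
t 4.45 pos [ 0.455  -0.1998  0.1014] d [-0.0001 -0.0002 -0.    ] F [-0.08  0.34  0.58] yaw_x 156.4 w 0.0006946761533692068
(array([   0,    0,    0,    0,    0,    9,   45, 1314, 2561,    0,    0,
          0,    0,    0,    0,   39,  233]), array([0.06 , 0.064, 0.068, 0.072, 0.076, 0.08 , 0.084, 0.088, 0.092,
       0.096, 0.1  , 0.104, 0.108, 0.112, 0.116, 0.12 , 0.124, 0.128]))
(array([ 12,  12,   6,   0,   0,   0,  60, 184, 248,  13,   0,   0,   0,
         0,   6,  15,  24]), array([0.06 , 0.064, 0.068, 0.072, 0.076, 0.08 , 0.084, 0.088, 0.092,
       0.096, 0.1  , 0.104, 0.108, 0.112, 0.116, 0.12 , 0.124, 0.128]))
```

View pics/s3.png

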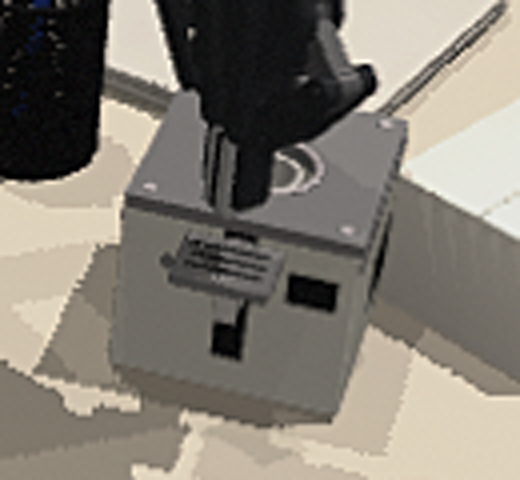

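The crop shows the fingertips at (235,205) clearly above or behind the plate, which is at (225,262) and still at z=0.092. I'll measure the tip in 3D.

```bash
python3 - <<'E'
from h import *
f,P=cam("scene")
for v in range(262,292,2): print(v,[tuple((P[v,u]*1000).round().astype(int)) for u in range(422,440,3)],f["color"][v,431])
E
```

```text
262 [(np.int64(452), np.int64(-188), np.int64(153)), (np.int64(450), np.int64(-194), np.int64(156)), (np.int64(443), np.int64(-204), np.int64(164)), (np.int64(441), np.int64(-210), np.int64(167)), (np.int64(434), np.int64(-218), np.int64(174)), (np.int64(433), np.int64(-224), np.int64(177))] [19 19 21]
264 [(np.int64(451), np.int64(-189), np.int64(150)), (np.int64(446), np.int64(-197), np.int64(156)), (np.int64(439), np.int64(-206), np.int64(163)), (np.int64(444), np.int64(-209), np.int64(162)), (np.int64(431), np.int64(-221), np.int64(173)), (np.int64(432), np.int64(-225), np.int64(174))] [22 22 23]
266 [(np.int64(449), np.int64(-190), np.int64(148)), (np.int64(445), np.int64(-198), np.int64(153)), (np.int64(447), np.int64(-202), np.int64(154)), (np.int64(446), np.int64(-208), np.int64(157)), (np.int64(433), np.int64(-220), np.int64(168)), (np.int64(433), np.int64(-225), np.int64(170))] [16 14 17]
268 [(np.int64(450), np.int64(-190), np.int64(144)), (np.int64(444), np.int64(-199), np.int64(150)), (np.int64(446), np.int64(-203), np.int64(151)), (np.int64(443), np.int64(-210), np.int6
[... 2735 characters left out ...]
(np.int64(486), np.int64(-198), np.int64(93)), (np.int64(486), np.int64(-203), np.int64(96))] [62 59 58]
288 [(np.int64(477), np.int64(-180), np.int64(86)), (np.int64(480), np.int64(-184), np.int64(86)), (np.int64(483), np.int64(-188), np.int64(86)), (np.int64(484), np.int64(-194), np.int64(88)), (np.int64(486), np.int64(-198), np.int64(89)), (np.int64(485), np.int64(-204), np.int64(92))] [48 46 45]
290 [(np.int64(462), np.int64(-189), np.int64(93)), (np.int64(465), np.int64(-193), np.int64(94)), (np.int64(469), np.int64(-196), np.int64(93)), (np.int64(483), np.int64(-195), np.int64(85)), (np.int64(485), np.int64(-199), np.int64(86)), (np.int64(485), np.int64(-205), np.int64(88))] [79 76 75]
```

```bash
python3 - <<'E'
from h import *
P=np.load("w2.npz")["P"]
print("at TCP .2142:"); 
for v in (285,290,295,297,300,303,306,310): print(v,[tuple((P[v,u]*1000).round(0)) if 0 else (P[v,u]*1000).round().tolist() for u in (314,322,330)])
f,P=cam("wrist"); print("now .1014",f["eye"])
for v in (285,290,295,297,300,303,306,310): print(v,[(P[v,u]*1000).round().tolist() for u in (314,322,330)])
f,P=cam("top"); m=(abs(P[...,0]-.455)<.06)&(abs(P[...,1]+.2)<.06)&(P[...,2]>.105); print("top cam z range",np.percentile(P[m][:,2],[0,2,5,50,100]))
o=get_obs(); print(o["joint_positions"])
E
```

```text
at TCP .2142:
285 [[492.0, -220.0, 96.0], [494.0, -214.0, 96.0], [497.0, -208.0, 95.0]]
290 [[496.0, -221.0, 96.0], [499.0, -216.0, 95.0], [501.0, -210.0, 95.0]]
295 [[500.0, -223.0, 96.0], [503.0, -217.0, 95.0], [505.0, -211.0, 95.0]]
297 [[444.0, -195.0, 237.0], [446.0, -192.0, 236.0], [447.0, -189.0, 237.0]]
300 [[444.0, -195.0, 240.0], [445.0, -192.0, 241.0], [447.0, -189.0, 240.0]]
303 [[444.0, -195.0, 243.0], [446.0, -192.0, 242.0], [447.0, -190.0, 242.0]]
306 [[444.0, -195.0, 246.0], [445.0, -192.0, 245.0], [447.0, -190.0, 245.0]]
310 [[444.0, -195.0, 249.0], [445.0, -192.0, 250.0], [447.0, -190.0, 248.0]]
now .1014 [ 0.38926035 -0.17021766  0.26115294]
285 [[452.0, -202.0, 92.0], [454.0, -198.0, 92.0], [456.0, -195.0, 91.0]]
290 [[454.0, -203.0, 92.0], [nan, nan, nan], [458.0, -196.0, 92.0]]
295 [[457.0, -204.0, 93.0], [459.0, -201.0, 92.0], [460.0, -197.0, 93.0]]
297 [[445.0, -198.0, 125.0], [446.0, -195.0, 124.0], [448.0, -192.0, 124.0]]
300 [[445.0, -198.0, 127.0], [446.0, -195.0, 127.0], [447.0, -192.0, 128.0]]
303 [[445.0, -198.0, 131.0], [446.0, -195.0, 130.0], [447.0, -192.0, 130.0]]
306 [[445.0, -198.0, 132.0], [446.0, -195.0, 133.0], [448.0, -192.0, 132.0]]
310 [[445.0, -198.0, 136.0], [446.0, -195.0, 136.0], [447.0, -192.0, 136.0]]
top cam z range [0.12104978 0.20519533 0.23308004 0.50119727 0.56401336]
[-4.16800504e-01  3.03584013e-01  2.00292119e+00 -8.51027755e-05
  8.34977248e-01 -1.57580083e+00]
```

Both cameras put the shut fingertips at z≈0.120–0.121 while the reported TCP z is 0.1014. So the real tips are about 37 mm higher than the stated geometry implies. Horizontal positions agree. I'll use the camera-measured offset (tip ≈ TCP z + 0.019) and expect contact near a reported z of 0.073.

>>> move_arm(
  commands=[
    {"jaw": 0,"dx": 0,"dy": 0,"dz": 0.012,"roll": 0},
    {"jaw": 0,"dx": 0,"dy": 0,"dz": 0.008,"roll": 0},
    {"jaw": 0,"dx": 0,"dy": 0,"dz": 0.002,"roll": 0},
    {"jaw": 0,"dx": 0,"dy": 0,"dz": 0,"roll": 0},
  ],
)

```text
clock: 5.2
position: [0.4549, -0.1998, 0.0793]
eef_rot: [0.204, 0.979, 0.0, -0.0]
ft_force: [-0.3, -0.5, -0.4]
gripper_width: -0.004
grasp_force: 0.0
```

>>> move_arm(
  commands=[
    {"jaw": 0,"dx": 0,"dy": 0,"dz": 0.0015,"roll": 0},
    {"jaw": 0,"dx": 0,"dy": 0,"dz": 0.0015,"roll": 0},
    {"jaw": 0,"dx": 0,"dy": 0,"dz": 0,"roll": 0},
  ],
)

```text
clock: 5.58
position: [0.455, -0.1998, 0.0766]
eef_rot: [0.204, 0.979, 0.0, -0.0]
ft_force: [0.5, 0.6, -0.7]
gripper_width: -0.003
grasp_force: 0.0
```

>>> move_arm(
  commands=[
    {"jaw": 0,"dx": 0,"dy": 0,"dz": 0.0015,"roll": 0},
    {"jaw": 0,"dx": 0,"dy": 0,"dz": 0.0015,"roll": 0},
    {"jaw": 0,"dx": 0,"dy": 0,"dz": 0,"roll": 0},
  ],
)

```text
clock: 5.95
position: [0.4551, -0.1999, 0.0737]
eef_rot: [0.204, 0.979, -0.0, 0.0]
ft_force: [-1.5, 0.5, 3.9]
gripper_width: 0.002
grasp_force: 2.2
```

>>> move_arm(
  commands=[
    {"jaw": 0,"dx": 0,"dy": 0,"dz": 0.0015,"roll": 0},
    {"jaw": 0,"dx": 0,"dy": 0,"dz": 0.0015,"roll": 0},
    {"jaw": 0,"dx": 0,"dy": 0,"dz": 0,"roll": 0},
  ],
)

```text
clock: 6.32
position: [0.4551, -0.1999, 0.0705]
eef_rot: [0.204, 0.979, -0.0, 0.0]
ft_force: [-1.0, -1.1, 4.9]
gripper_width: 0.001
grasp_force: 2.4
```

Contact came near 0.0745, so the earliest possible stop is at about 0.0625. I'll go another 6 mm, then take short steps.

>>> move_arm(
  commands=[
    {"jaw": 0,"dx": 0,"dy": 0,"dz": 0.0015,"roll": 0},
    {"jaw": 0,"dx": 0,"dy": 0,"dz": 0.0015,"roll": 0},
    {"jaw": 0,"dx": 0,"dy": 0,"dz": 0.0015,"roll": 0},
    {"jaw": 0,"dx": 0,"dy": 0,"dz": 0.0015,"roll": 0},
    {"jaw": 0,"dx": 0,"dy": 0,"dz": 0,"roll": 0},
  ],
)

```text
clock: 6.95
position: [0.4551, -0.1999, 0.0646]
eef_rot: [0.204, 0.979, -0.0, 0.0]
ft_force: [-1.5, 0.4, 4.8]
gripper_width: -0.002
grasp_force: 2.7
```

>>> move_arm(
  commands=[
    {"jaw": 0,"dx": 0,"dy": 0,"dz": 0.0015,"roll": 0},
    {"jaw": 0,"dx": 0,"dy": 0,"dz": 0,"roll": 0},
  ],
)

```text
clock: 7.2
position: [0.4551, -0.1999, 0.0631]
eef_rot: [0.204, 0.979, -0.0, 0.0]
ft_force: [-1.1, -0.5, 5.7]
gripper_width: -0.0
grasp_force: 2.9
```

>>> move_arm(
  commands=[
    {"jaw": 0,"dx": 0,"dy": 0,"dz": 0.0015,"roll": 0},
    {"jaw": 0,"dx": 0,"dy": 0,"dz": 0,"roll": 0},
  ],
)

```text
clock: 7.45
position: [0.4552, -0.1999, 0.0616]
eef_rot: [0.204, 0.979, -0.0, 0.0]
ft_force: [-0.5, -0.5, 6.4]
gripper_width: -0.004
grasp_force: 2.9
```

>>> move_arm(
  commands=[
    {"jaw": 0,"dx": 0,"dy": 0,"dz": 0.0015,"roll": 0},
    {"jaw": 0,"dx": 0,"dy": 0,"dz": 0,"roll": 0},
  ],
)

```text
clock: 7.7
position: [0.4552, -0.1999, 0.0602]
eef_rot: [0.204, 0.979, -0.0, 0.0]
ft_force: [-1.2, -0.1, 6.2]
gripper_width: -0.003
grasp_force: 3.0
```

>>> move_arm(
  commands=[
    {"jaw": 0,"dx": 0,"dy": 0,"dz": 0.0015,"roll": 0},
    {"jaw": 0,"dx": 0,"dy": 0,"dz": 0,"roll": 0},
  ],
)

```text
clock: 7.95
position: [0.4551, -0.1999, 0.0587]
eef_rot: [0.204, 0.979, -0.0, 0.0]
ft_force: [-1.0, -0.4, 7.3]
gripper_width: -0.001
grasp_force: 3.3
```

>>> move_arm(
  commands=[
    {"jaw": 0,"dx": 0,"dy": 0,"dz": 0.0015,"roll": 0},
    {"jaw": 0,"dx": 0,"dy": 0,"dz": 0,"roll": 0},
  ],
)

```text
clock: 8.2
position: [0.4551, -0.2, 0.0575]
eef_rot: [0.204, 0.979, -0.0, 0.0]
ft_force: [-3.0, 0.9, 11.8]
gripper_width: 0.001
grasp_force: 6.0
```

The stop is at a reported z of about 0.0583, and the force is 11.8 N. I'll release upward and check the lift.

>>> move_arm(
  commands=[
    {"jaw": 0,"dx": 0,"dy": 0,"dz": -0.003,"roll": 0},
    {"jaw": 0,"dx": 0,"dy": 0,"dz": -0.01,"roll": 0},
    {"jaw": 0,"dx": 0,"dy": 0,"dz": -0.03,"roll": 0},
    {"jaw": 0,"dx": 0,"dy": 0,"dz": -0.04,"roll": 0},
    {"jaw": 0,"dx": 0,"dy": 0,"dz": -0.04,"roll": 0},
    {"jaw": 0,"dx": 0,"dy": 0,"dz": 0,"roll": 0},
    {"jaw": 0,"dx": 0,"dy": 0,"dz": 0,"roll": 0},
  ],
)

```text
clock: 9.07
position: [0.4545, -0.1996, 0.1796]
eef_rot: [0.204, 0.979, 0.0, -0.0]
ft_force: [0.1, -0.6, -0.1]
gripper_width: 0.001
grasp_force: 0.0
```

```bash
python3 - <<'E'
from h import *
f,P=cam("wrist"); np.savez("w4",P=P)
m=(abs(P[...,0]-.456)<.012)&(abs(P[...,1]+.2)<.012); print("plate z",np.median(P[m][:,2]))
m=(np.hypot(P[...,0]-.5255,P[...,1]+.177)<.024)&(abs(P[...,2]-.108)<.004)
p=P[m]; c,r=cv2.minEnclosingCircle((p[:,:2]*1000).astype(np.float32)); print("cup",len(p),np.array(c),r,p.mean(0))
f,P=cam("scene"); m=(np.hypot(P[...,0]-.5255,P[...,1]+.177)<.024)&(abs(P[...,2]-.108)<.004)
p=P[m]; c,r=cv2.minEnclosingCircle((p[:,:2]*1000).astype(np.float32)); print("cup_s",len(p),np.array(c),r,p.mean(0))
delta(.555,.239)
E
```

```text
plate z 0.24247544968199444
cup 682 [ 525.57952881 -177.12030029] 17.08673095703125 [ 0.52538565 -0.17686027  0.10741394]
cup_s 124 [ 524.50439453 -177.78636169] 18.370637893676758 [ 0.52538554 -0.17908269  0.10732628]
t 9.18 pos [ 0.4541 -0.1994  0.1789] d [8.300e-02 4.421e-01 2.000e-04] F [0.27 0.28 0.04] yaw_x 156.4 w -0.00026575236781861954
```

The lift is up: the cup rim is at z 0.1074 and (0.5256,-0.177). Next I'll go to the tube on a path that swings clear of the pen cup, opening the jaw to 50 mm.

>>> move_arm(
  commands=[
    {"jaw": 0.05,"dx": 0.04,"dy": 0,"dz": 0,"roll": 0},
    {"jaw": 0.05,"dx": 0.043,"dy": 0.02,"dz": 0,"roll": 0},
    {"jaw": 0.05,"dx": 0,"dy": 0.047,"dz": 0,"roll": 0},
    {"jaw": 0.05,"dx": 0,"dy": 0.047,"dz": 0,"roll": 0},
    {"jaw": 0.05,"dx": 0,"dy": 0.047,"dz": 0,"roll": 0},
    {"jaw": 0.05,"dx": 0,"dy": 0.047,"dz": 0,"roll": 0},
    {"jaw": 0.05,"dx": 0,"dy": 0.047,"dz": 0,"roll": 0},
    {"jaw": 0.05,"dx": 0,"dy": 0.047,"dz": 0,"roll": 0},
    {"jaw": 0.05,"dx": 0,"dy": 0.047,"dz": 0,"roll": 0},
    {"jaw": 0.05,"dx": 0,"dy": 0.047,"dz": 0,"roll": 0},
    {"jaw": 0.05,"dx": 0,"dy": 0.046,"dz": 0,"roll": 0},
    {"jaw": 0.05,"dx": 0,"dy": 0,"dz": 0,"roll": 0},
  ],
)

```text
clock: 10.68
position: [0.5561, 0.2408, 0.1783]
eef_rot: [0.203, 0.979, -0.0, -0.001]
ft_force: [-0.2, -0.4, -0.1]
gripper_width: 0.586
grasp_force: 0.0
```

```bash
python3 - <<'E'
from h import *
delta(.555,.239)
f,P=cam("wrist"); save("w5",f["color"]); np.savez("w5",P=P)
m=((np.hypot(P[...,0]-.555,P[...,1]-.239)<.03)&(abs(P[...,2]-.113)<.005)); p=P[m]
c,r=cv2.minEnclosingCircle((p[:,:2]*1000).astype(np.float32)); print("cap",len(p),np.array(c),r,p.mean(0))
o=get_obs(); M=R.from_quat(o["eef_rot"]).as_matrix(); Q=(P-o["position"])@M   # tool frame
for s in (-1,1):
    m=(s*Q[...,1]>.02)&(s*Q[...,1]<.06)&(abs(Q[...,0])<.03)&(Q[...,2]<.03); q=Q[m]; i=q[:,2]>np.percentile(q[:,2],97); print("finger",s,len(q),"max z_tool",np.percentile(q[:,2],[90,97,99.5]).round(4),q[i].mean(0).round(4))
f,P=cam("top"); m=((np.hypot(P[...,0]-.555,P[...,1]-.239)<.06)&(P[...,2]<.3)&(P[...,2]>.12)); print("min tip z top",np.percentile(P[m][:,2],[0,1,5]) if m.any() else None)
E
```

```text
t 10.68 pos [0.5561 0.2408 0.1783] d [ 0.0003 -0.0021  0.    ] F [-0.18 -0.43 -0.14] yaw_x 156.5 w 0.5857013186921233
cap 1546 [556.53912354 239.16017151] 14.75865364074707 [0.55558235 0.23955898 0.11388498]
finger -1 20671 max z_tool [-0.0534 -0.0344 -0.0248] [ 0.0037 -0.0251 -0.0288]
finger 1 21117 max z_tool [-0.0542 -0.0348 -0.025 ] [ 0.0036  0.0307 -0.029 ]
min tip z top [0.26173109 0.26173109 0.26173109]
```

View pics/w5.png

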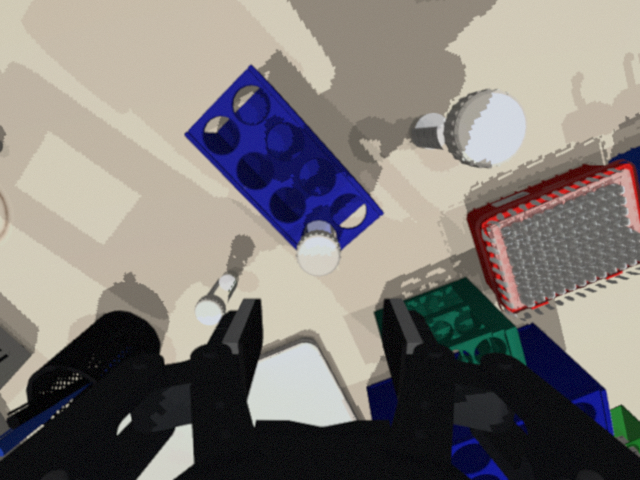

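The wrist view shows the cap at (318,250) between the finger pads, whose tips are at (255,300) and (388,300). The tube is in the rack's end hole. Tips are at about TCP z + 0.0245 at this opening. I'll shift −3 mm in y, descend 111 mm and grip the cap.

>>> move_arm(
  commands=[
    {"jaw": 0.05,"dx": 0,"dy": -0.003,"dz": 0.02,"roll": 0},
    {"jaw": 0.05,"dx": 0,"dy": 0,"dz": 0.035,"roll": 0},
    {"jaw": 0.05,"dx": 0,"dy": 0,"dz": 0.03,"roll": 0},
    {"jaw": 0.05,"dx": 0,"dy": 0,"dz": 0.016,"roll": 0},
    {"jaw": 0.05,"dx": 0,"dy": 0,"dz": 0.01,"roll": 0},
    {"jaw": 0.05,"dx": 0,"dy": 0,"dz": 0,"roll": 0},
    {"jaw": 0.02,"dx": 0,"dy": 0,"dz": 0,"roll": 0},
    {"jaw": 0.02,"dx": 0,"dy": 0,"dz": 0,"roll": 0},
    {"jaw": 0.02,"dx": 0,"dy": 0,"dz": 0,"roll": 0},
    {"jaw": 0.02,"dx": 0,"dy": 0,"dz": 0,"roll": 0},
  ],
)

```text
clock: 12.02
position: [0.5555, 0.2361, 0.0702]
eef_rot: [0.204, 0.979, 0.001, 0.001]
ft_force: [-0.7, 0.3, 4.8]
gripper_width: 0.301
grasp_force: 58.9
```

```bash
python3 - <<'E'
from h import *
delta(.5555,.239)
f,P=cam("scene"); save("s6",np.vstack([f["color"][150:270,220:380],cam("wrist")[0]["color"][200:320,240:400]]),2.5)
delta(.5555,.239)
E
```

```text
t 12.03 pos [0.5555 0.2361 0.0702] d [0.0012 0.0027 0.    ] F [-0.72  0.28  4.83] yaw_x 156.4 w 0.30076346031333917
t 12.12 pos [0.5555 0.236  0.0702] d [0.0012 0.0027 0.    ] F [-0.93  0.05  6.11] yaw_x 156.4 w 0.30393114304472885
```

View pics/s6.png

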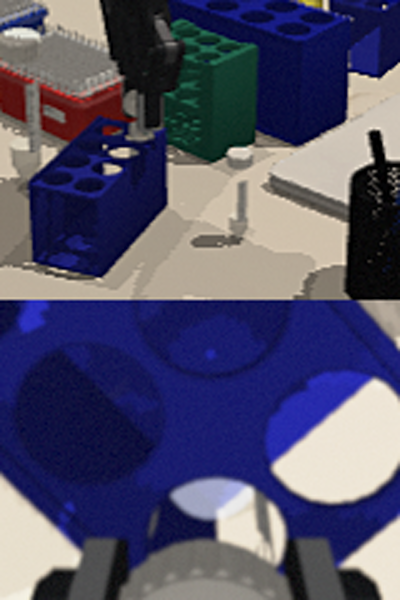

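The cap is gripped between both pads; the scene crop shows the fingers on the cap above the rack corner. I'll lift and carry it back the same clear way to the cup.

>>> move_arm(
  commands=[
    {"jaw": 0.02,"dx": 0,"dy": 0,"dz": -0.01,"roll": 0},
    {"jaw": 0.02,"dx": 0,"dy": 0,"dz": -0.02,"roll": 0},
    {"jaw": 0.02,"dx": 0,"dy": 0,"dz": -0.03,"roll": 0},
    {"jaw": 0.02,"dx": 0,"dy": 0,"dz": -0.04,"roll": 0},
    {"jaw": 0.02,"dx": 0,"dy": 0,"dz": -0.035,"roll": 0},
    {"jaw": 0.02,"dx": 0,"dy": 0,"dz": 0,"roll": 0},
  ],
)

```text
clock: 12.88
position: [0.5563, 0.2364, 0.2077]
eef_rot: [0.204, 0.979, 0.002, 0.002]
ft_force: [0.1, 0.1, -1.0]
gripper_width: 0.3
grasp_force: 58.9
```

```bash
python3 - <<'E'
from h import *
delta(.5254,-.18)
o=get_obs(); p=o["position"]
f,P=cam("scene")
m=(np.hypot(P[...,0]-p[0],P[...,1]-p[1])<.035)&(P[...,2]>.09)&(P[...,2]<p[2]+.02)&(f["color"].min(-1)>70)
q=P[m]
for z in np.arange(.1,.26,.012):
    s=q[(q[:,2]>=z)&(q[:,2]<z+.012)]
    if len(s)>3: print(round(z,3),len(s),s.mean(0).round(4))
E
```

```text
t 12.88 pos [0.5563 0.2364 0.2077] d [-0.1383 -0.394  -0.0011] F [ 0.12  0.11 -1.04] yaw_x 156.4 w 0.2997662111970579
0.136 4 [0.5543 0.2398 0.1462]
0.148 14 [0.5503 0.2368 0.1555]
0.16 29 [0.55   0.2354 0.1664]
0.172 63 [0.555  0.2387 0.1768]
0.184 41 [0.5557 0.2366 0.1898]
0.196 44 [0.5541 0.2355 0.2023]
0.208 45 [0.5558 0.2356 0.2134]
0.22 10 [0.5546 0.2353 0.2239]
```

>>> move_arm(
  commands=[
    {"jaw": 0.02,"dx": 0,"dy": -0.03,"dz": 0,"roll": 0},
    {"jaw": 0.02,"dx": 0,"dy": -0.045,"dz": 0,"roll": 0},
    {"jaw": 0.02,"dx": 0,"dy": -0.05,"dz": 0,"roll": 0},
    {"jaw": 0.02,"dx": 0,"dy": -0.05,"dz": 0,"roll": 0},
    {"jaw": 0.02,"dx": 0,"dy": -0.05,"dz": 0,"roll": 0},
    {"jaw": 0.02,"dx": 0,"dy": -0.05,"dz": 0,"roll": 0},
    {"jaw": 0.02,"dx": 0,"dy": -0.05,"dz": 0,"roll": 0},
    {"jaw": 0.02,"dx": 0,"dy": -0.045,"dz": 0,"roll": 0},
    {"jaw": 0.02,"dx": -0.04,"dy": -0.024,"dz": 0,"roll": 0},
    {"jaw": 0.02,"dx": -0.045,"dy": 0,"dz": 0,"roll": 0},
    {"jaw": 0.02,"dx": -0.035,"dy": 0,"dz": 0,"roll": 0},
    {"jaw": 0.02,"dx": -0.018,"dy": 0,"dz": 0,"roll": 0},
  ],
)

```text
clock: 14.42
position: [0.5238, -0.181, 0.2028]
eef_rot: [0.205, 0.979, 0.0, -0.001]
ft_force: [-0.3, -0.1, -1.1]
gripper_width: 0.3
grasp_force: 59.0
```

>>> move_arm(
  commands=[
    {"jaw": 0.02,"dx": 0,"dy": 0,"dz": 0,"roll": 0},
    {"jaw": 0.02,"dx": 0,"dy": 0,"dz": 0,"roll": 0},
  ],
)

```text
clock: 14.68
position: [0.522, -0.1799, 0.2036]
eef_rot: [0.204, 0.979, 0.0, -0.001]
ft_force: [-0.1, -0.6, -0.7]
gripper_width: 0.305
grasp_force: 59.0
```

```bash
python3 - <<'E'
from h import *
delta(.5254,-.18)
o=get_obs(); p=o["position"]
fs,P=cam("scene")
m=(np.hypot(P[...,0]-p[0],P[...,1]-p[1])<.035)&(P[...,2]>.115)&(P[...,2]<p[2]+.02)&(fs["color"].min(-1)>70)
vs,us=np.nonzero(m); print("px",us.min(),us.max(),vs.min(),vs.max())
q=P[m]
for z in np.arange(.112,.24,.012):
    s=q[(q[:,2]>=z)&(q[:,2]<z+.012)]
    if len(s)>3: print(round(z,3),len(s),s.mean(0).round(4))
fw,Pw=cam("wrist")
save("s7",np.hstack([fs["color"][190:310,380:500],fw["color"][220:340,260:380]]),3.3)
np.savez("w7",c=fw["color"],P=Pw,s=fs["color"],Ps=P)
E
```

```text
t 14.68 pos [ 0.522  -0.1799  0.2036] d [-0.0032  0.0012 -0.    ] F [-0.15 -0.63 -0.7 ] yaw_x 156.4 w 0.3047818785377549
px 434 457 204 251
0.136 19 [ 0.5197 -0.1802  0.1442]
0.148 51 [ 0.5165 -0.182   0.1557]
0.16 115 [ 0.5193 -0.1799  0.1676]
0.172 43 [ 0.5227 -0.1777  0.178 ]
0.184 55 [ 0.5218 -0.1802  0.19  ]
0.196 60 [ 0.5208 -0.1806  0.202 ]
0.208 41 [ 0.5234 -0.177   0.2126]
0.22 11 [ 0.5179 -0.1892  0.2224]
```

View pics/s7.png

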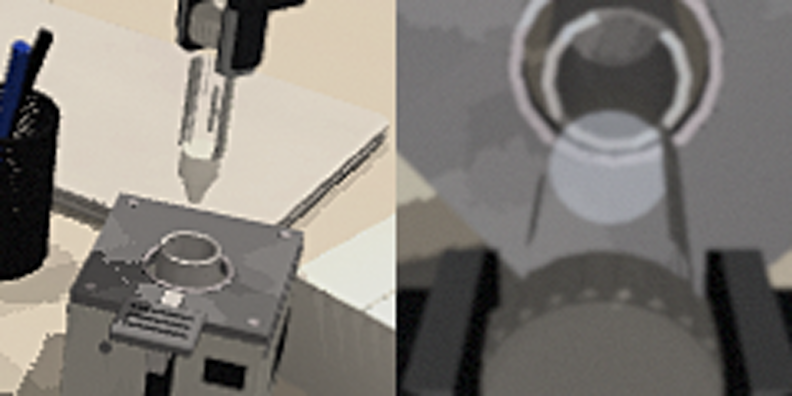

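The crop shows the tube hanging above the raised cup: foot at (196,200), mouth at (191,247). I'll compare this with projected predictions to get the in-hand offset and tilt.

```bash
python3 - <<'E'
from h import *
d=np.load("w7.npz")
for n,key in (("scene","s"),("wrist","c")):
    f=grab_frame(n); fl=240/np.tan(np.radians(f["vertical_fov"])/2)
    K=np.array([[fl,0,f["cx"]],[0,fl,f["cy"]],[0,0,1]])
    M=R.from_quat(f["attitude"]).as_matrix()
    X=np.array([[.522,-.1769,z] for z in (.138,.15,.17,.19,.21,.233,.247)]+[[.5256,-.177,.108]])
    rv=cv2.Rodrigues(M.T)[0]; t=-M.T@np.array(f["eye"])
    uv=cv2.projectPoints(X,rv,t,K,np.array(f["dist_coeffs"]))[0].reshape(-1,2)
    o=(380,190) if n=="scene" else (260,220)
    print(n,uv.round(1).tolist(),"crop",((uv-o)*3.3).round(0).tolist())
E
```

```text
scene [[437.2, 250.8], [438.0, 244.8], [439.3, 234.6], [440.7, 224.2], [442.0, 213.6], [443.6, 201.1], [444.6, 193.4], [436.4, 264.8]] crop [[189.0, 201.0], [191.0, 181.0], [196.0, 147.0], [200.0, 113.0], [205.0, 78.0], [210.0, 37.0], [213.0, 11.0], [186.0, 247.0]]
wrist [[324.9, 250.5], [325.0, 256.4], [325.3, 267.7], [325.7, 281.3], [326.1, 298.0], [326.7, 322.5], [327.2, 341.4], [326.4, 242.5]] crop [[214.0, 101.0], [215.0, 120.0], [215.0, 157.0], [217.0, 202.0], [218.0, 257.0], [220.0, 338.0], [222.0, 401.0], [219.0, 74.0]]
```

The tube hangs straight, with residual offsets of 1–2 mm. I'll centre it and enter the cup carefully.

>>> move_arm(
  commands=[
    {"jaw": 0.02,"dx": -0.0025,"dy": 0.0025,"dz": 0.01,"roll": 0},
    {"jaw": 0.02,"dx": 0,"dy": 0,"dz": 0.015,"roll": 0},
    {"jaw": 0.02,"dx": 0,"dy": 0,"dz": 0.008,"roll": 0},
    {"jaw": 0.02,"dx": 0,"dy": 0,"dz": 0.004,"roll": 0},
    {"jaw": 0.02,"dx": 0,"dy": 0,"dz": 0.004,"roll": 0},
    {"jaw": 0.02,"dx": 0,"dy": 0,"dz": 0.0,"roll": 0},
  ],
)

```text
clock: 15.62
position: [0.5267, -0.1793, 0.1629]
eef_rot: [0.204, 0.979, 0.0, -0.0]
ft_force: [0.3, 0.4, -0.2]
gripper_width: 0.304
grasp_force: 59.0
```

>>> move_arm(
  commands=[
    {"jaw": 0.02,"dx": 0.001,"dy": 0,"dz": 0.003,"roll": 0},
    {"jaw": 0.02,"dx": 0,"dy": 0,"dz": 0.003,"roll": 0},
    {"jaw": 0.02,"dx": 0,"dy": 0,"dz": 0.002,"roll": 0},
    {"jaw": 0.02,"dx": 0,"dy": 0,"dz": 0,"roll": 0},
  ],
)

```text
clock: 16.12
position: [0.5258, -0.1789, 0.1549]
eef_rot: [0.204, 0.979, 0.0, -0.0]
ft_force: [0.1, 0.2, -0.8]
gripper_width: 0.305
grasp_force: 59.0
```

>>> move_arm(
  commands=[
    {"jaw": 0.02,"dx": 0,"dy": 0,"dz": 0.003,"roll": 0},
    {"jaw": 0.02,"dx": 0,"dy": 0,"dz": 0.003,"roll": 0},
    {"jaw": 0.02,"dx": 0,"dy": 0,"dz": 0.002,"roll": 0},
    {"jaw": 0.02,"dx": 0,"dy": 0,"dz": 0,"roll": 0},
  ],
)

```text
clock: 16.62
position: [0.5257, -0.1789, 0.1468]
eef_rot: [0.204, 0.979, 0.0, -0.0]
ft_force: [0.3, 0.5, -1.2]
gripper_width: 0.302
grasp_force: 59.0
```

>>> move_arm(
  commands=[
    {"jaw": 0.02,"dx": 0,"dy": 0,"dz": 0.004,"roll": 0},
    {"jaw": 0.02,"dx": 0,"dy": 0,"dz": 0.004,"roll": 0},
    {"jaw": 0.02,"dx": 0,"dy": 0,"dz": 0.004,"roll": 0},
    {"jaw": 0.02,"dx": 0,"dy": 0,"dz": 0.003,"roll": 0},
    {"jaw": 0.02,"dx": 0,"dy": 0,"dz": 0,"roll": 0},
  ],
)

```text
clock: 17.25
position: [0.5257, -0.1789, 0.1318]
eef_rot: [0.204, 0.979, 0.0, -0.0]
ft_force: [0.1, 0.2, 0.1]
gripper_width: 0.298
grasp_force: 59.0
```

>>> move_arm(
  commands=[
    {"jaw": 0.02,"dx": 0,"dy": 0,"dz": 0.004,"roll": 0},
    {"jaw": 0.02,"dx": 0,"dy": 0,"dz": 0.004,"roll": 0},
    {"jaw": 0.02,"dx": 0,"dy": 0,"dz": 0.003,"roll": 0},
    {"jaw": 0.02,"dx": 0,"dy": 0,"dz": 0.002,"roll": 0},
    {"jaw": 0.02,"dx": 0,"dy": 0,"dz": 0,"roll": 0},
  ],
)

```text
clock: 17.88
position: [0.5257, -0.1789, 0.1189]
eef_rot: [0.204, 0.979, 0.0, -0.0]
ft_force: [0.2, -0.4, -1.1]
gripper_width: 0.305
grasp_force: 59.0
```

>>> move_arm(
  commands=[
    {"jaw": 0.02,"dx": 0,"dy": 0,"dz": 0.0015,"roll": 0},
    {"jaw": 0.02,"dx": 0,"dy": 0,"dz": 0.0015,"roll": 0},
    {"jaw": 0.02,"dx": 0,"dy": 0,"dz": 0,"roll": 0},
  ],
)

```text
clock: 18.25
position: [0.5258, -0.1789, 0.116]
eef_rot: [0.204, 0.979, 0.0, -0.0]
ft_force: [0.1, 0.1, 0.0]
gripper_width: 0.305
grasp_force: 59.0
```

About 2 mm above seated. I'll release, then rise clear.

>>> move_arm(
  commands=[
    {"jaw": 0.02,"dx": 0,"dy": 0,"dz": 0.001,"roll": 0},
    {"jaw": 0.034,"dx": 0,"dy": 0,"dz": 0,"roll": 0},
    {"jaw": 0.05,"dx": 0,"dy": 0,"dz": 0,"roll": 0},
    {"jaw": 0.05,"dx": 0,"dy": 0,"dz": 0,"roll": 0},
    {"jaw": 0.05,"dx": 0,"dy": 0,"dz": 0,"roll": 0},
    {"jaw": 0.05,"dx": 0,"dy": 0,"dz": -0.02,"roll": 0},
    {"jaw": 0.05,"dx": 0,"dy": 0,"dz": -0.04,"roll": 0},
    {"jaw": 0.05,"dx": 0,"dy": 0,"dz": -0.04,"roll": 0},
    {"jaw": 0.05,"dx": 0,"dy": 0,"dz": 0,"roll": 0},
    {"jaw": 0.05,"dx": 0,"dy": 0,"dz": 0,"roll": 0},
  ],
)

```text
clock: 19.5
position: [0.5255, -0.1788, 0.2147]
eef_rot: [0.204, 0.979, 0.0, -0.0]
ft_force: [-0.2, 0.4, 0.1]
gripper_width: 0.584
grasp_force: 0.0
```

```bash
python3 - <<'E'
from h import *
f,P=cam("wrist")
m=(np.hypot(P[...,0]-.5256,P[...,1]+.177)<.03)&(abs(P[...,2]-.157)<.012); p=P[m]
if len(p):
    t=p[p[:,2]>np.percentile(p[:,2],50)]
    c,r=cv2.minEnclosingCircle((p[:,:2]*1000).astype(np.float32)); print("cap",len(p),np.array(c),r,"top z",np.median(t[:,2]),p.mean(0))
m=(np.hypot(P[...,0]-.456,P[...,1]+.2)<.012)&(P[...,2]<.13); print("plate z",np.median(P[m][:,2]))
delta(.455,-.2)
E
```

```text
cap 1767 [ 526.92010498 -176.12037659] 14.742522239685059 top z 0.1585628019947713 [ 0.52520647 -0.17559442  0.15736777]
plate z 0.10831774544346187
t 19.55 pos [ 0.5252 -0.1787  0.2141] d [ 0.0558 -0.0476  0.0001] F [-0.53 -0.76 -0.91] yaw_x 156.4 w 0.5843147552594549
```

The tube is seated: cap top at 0.158, centred on the cup, plate up at 0.108. I'll move back over the plate, shut the jaw, and roll about −0.72 rad so the gripper's narrow side faces the tube and the body stays clear of it.

>>> move_arm(
  commands=[
    {"jaw": 0.05,"dx": 0.0284,"dy": -0.0247,"dz": 0,"roll": 0},
    {"jaw": 0,"dx": 0.03,"dy": -0.025,"dz": 0,"roll": 0},
    {"jaw": 0,"dx": 0,"dy": 0,"dz": 0,"roll": -0.18},
    {"jaw": 0,"dx": 0,"dy": 0,"dz": 0,"roll": -0.18},
    {"jaw": 0,"dx": 0,"dy": 0,"dz": 0,"roll": -0.18},
    {"jaw": 0,"dx": 0,"dy": 0,"dz": 0,"roll": -0.18},
    {"jaw": 0,"dx": 0,"dy": 0,"dz": 0,"roll": 0},
    {"jaw": 0,"dx": 0,"dy": 0,"dz": 0,"roll": 0},
  ],
)

```text
clock: 20.55
position: [0.4521, -0.2009, 0.2144]
eef_rot: [-0.152, 0.988, 0.0, -0.001]
ft_force: [0.2, -0.3, -0.1]
gripper_width: -0.001
grasp_force: 0.0
```

```bash
python3 - <<'E'
from h import *
delta(.452,-.201)
f,P=cam("wrist"); o=get_obs(); M=R.from_quat(o["eef_rot"]).as_matrix(); Q=(P-o["position"])@M
# gripper points in tool frame: lowest height (max z_tool) vs |x|,|y|
g=Q[(Q[...,2]<-.01)&(np.hypot(Q[...,0],Q[...,1])<.12)]
for a in np.arange(-.03,.09,.01):
    s=g[(abs(g[:,0]-a-.005)<.005)]; 
    if len(s)>20: print("x",round(a+.005,3),len(s),"zmax",np.percentile(s[:,2],99.5).round(3))
f,P=cam("scene"); q=(P-o["position"])@M; q=q[(q[...,2]<-.005)&(q[...,2]>-.13)&(np.hypot(q[...,0],q[...,1])<.1)]
for z in np.arange(-.13,-.01,.01):
    s=q[abs(q[:,2]-z-.005)<.005]
    if len(s)>3: print("z",round(z+.005,3),len(s),"x",np.percentile(s[:,0],[2,98]).round(3),"y",np.percentile(s[:,1],[2,98]).round(3))
E
```

```text
t 20.55 pos [ 0.4521 -0.2009  0.2144] d [ 0.0001 -0.0001  0.    ] F [ 0.24 -0.3  -0.1 ] yaw_x -162.6 w -0.0012992156669188203
x -0.015 101 zmax -0.053
x -0.005 6489 zmax -0.054
x 0.005 17032 zmax -0.024
x 0.015 36425 zmax -0.044
z -0.125 430 x [-0.002  0.019] y [-0.043  0.039]
z -0.115 490 x [-0.008  0.02 ] y [-0.058  0.056]
z -0.105 506 x [-0.004  0.017] y [-0.062  0.058]
z -0.095 357 x [-0.007  0.017] y [-0.054  0.052]
z -0.085 312 x [-0.012  0.017] y [-0.046  0.045]
z -0.075 357 x [-0.013  0.013] y [-0.037  0.036]
z -0.065 236 x [-0.009  0.014] y [-0.031  0.03 ]
z -0.055 115 x [-0.005  0.013] y [-0.016  0.013]
z -0.045 110 x [-0.004  0.012] y [-0.015  0.012]
z -0.035 114 x [-0.007  0.012] y [-0.015  0.012]
z -0.025 80 x [0.003 0.012] y [-0.014  0.011]
z -0.015 6 x [0.004 0.009] y [-0.008  0.003]
```

The gripper body and linkages clear the tube (x within ±20 mm near the fingers). I'll descend to just above the plate, then press slowly.

>>> move_arm(
  commands=[
    {"jaw": 0,"dx": 0,"dy": 0,"dz": 0.03,"roll": 0},
    {"jaw": 0,"dx": 0,"dy": 0,"dz": 0.045,"roll": 0},
    {"jaw": 0,"dx": 0,"dy": 0,"dz": 0.03,"roll": 0},
    {"jaw": 0,"dx": 0,"dy": 0,"dz": 0.01,"roll": 0},
    {"jaw": 0,"dx": 0,"dy": 0,"dz": 0.003,"roll": 0},
    {"jaw": 0,"dx": 0,"dy": 0,"dz": 0,"roll": 0},
  ],
)

```text
clock: 21.4
position: [0.4531, -0.2014, 0.098]
eef_rot: [-0.153, 0.988, -0.0, 0.001]
ft_force: [0.4, 0.1, 0.1]
gripper_width: -0.003
grasp_force: 0.0
```

>>> move_arm(
  commands=[
    {"jaw": 0,"dx": 0,"dy": 0,"dz": 0.002,"roll": 0},
    {"jaw": 0,"dx": 0,"dy": 0,"dz": 0.002,"roll": 0},
    {"jaw": 0,"dx": 0,"dy": 0,"dz": 0.002,"roll": 0},
    {"jaw": 0,"dx": 0,"dy": 0,"dz": 0.002,"roll": 0},
    {"jaw": 0,"dx": 0,"dy": 0,"dz": 0.002,"roll": 0},
    {"jaw": 0,"dx": 0,"dy": 0,"dz": 0.002,"roll": 0},
    {"jaw": 0,"dx": 0,"dy": 0,"dz": 0,"roll": 0},
  ],
)

```text
clock: 22.28
position: [0.4526, -0.2012, 0.085]
eef_rot: [-0.153, 0.988, -0.0, 0.0]
ft_force: [0.8, -1.1, 3.0]
gripper_width: -0.001
grasp_force: 1.2
```

>>> move_arm(
  commands=[
    {"jaw": 0,"dx": 0,"dy": 0,"dz": 0.002,"roll": 0},
    {"jaw": 0,"dx": 0,"dy": 0,"dz": 0.002,"roll": 0},
    {"jaw": 0,"dx": 0,"dy": 0,"dz": 0.002,"roll": 0},
    {"jaw": 0,"dx": 0,"dy": 0,"dz": 0.002,"roll": 0},
    {"jaw": 0,"dx": 0,"dy": 0,"dz": 0.002,"roll": 0},
    {"jaw": 0,"dx": 0,"dy": 0,"dz": 0.002,"roll": 0},
    {"jaw": 0,"dx": 0,"dy": 0,"dz": 0.002,"roll": 0},
    {"jaw": 0,"dx": 0,"dy": 0,"dz": 0.002,"roll": 0},
    {"jaw": 0,"dx": 0,"dy": 0,"dz": 0.002,"roll": 0},
    {"jaw": 0,"dx": 0,"dy": 0,"dz": 0.002,"roll": 0},
    {"jaw": 0,"dx": 0,"dy": 0,"dz": 0.002,"roll": 0},
    {"jaw": 0,"dx": 0,"dy": 0,"dz": 0,"roll": 0},
  ],
)

```text
clock: 23.78
position: [0.4525, -0.2012, 0.063]
eef_rot: [-0.153, 0.988, -0.0, 0.0]
ft_force: [-0.9, -0.7, 5.8]
gripper_width: -0.001
grasp_force: 2.7
```

>>> move_arm(
  commands=[
    {"jaw": 0,"dx": 0,"dy": 0,"dz": 0.0015,"roll": 0},
    {"jaw": 0,"dx": 0,"dy": 0,"dz": 0.0015,"roll": 0},
    {"jaw": 0,"dx": 0,"dy": 0,"dz": 0,"roll": 0},
  ],
)

```text
clock: 24.15
position: [0.4525, -0.2012, 0.0601]
eef_rot: [-0.154, 0.988, -0.0, 0.0]
ft_force: [0.0, -0.6, 5.9]
gripper_width: -0.002
grasp_force: 2.9
```

>>> move_arm(
  commands=[
    {"jaw": 0,"dx": 0,"dy": 0,"dz": 0.0015,"roll": 0},
    {"jaw": 0,"dx": 0,"dy": 0,"dz": 0.0008,"roll": 0},
    {"jaw": 0,"dx": 0,"dy": 0,"dz": 0,"roll": 0},
  ],
)

```text
clock: 24.52
position: [0.4525, -0.2012, 0.058]
eef_rot: [-0.154, 0.988, -0.0, 0.0]
ft_force: [-1.4, -0.2, 9.1]
gripper_width: 0.001
grasp_force: 4.5
```

>>> move_arm(
  commands=[
    {"jaw": 0,"dx": 0,"dy": 0,"dz": 0.0007,"roll": 0},
    {"jaw": 0,"dx": 0,"dy": 0,"dz": 0,"roll": 0},
  ],
)

```text
clock: 24.78
position: [0.4525, -0.2012, 0.0575]
eef_rot: [-0.154, 0.988, -0.0, 0.0]
ft_force: [-2.0, -1.0, 12.0]
gripper_width: -0.0
grasp_force: 5.9
```

12 N at the end stop. I'll ease off slowly, then check.

>>> move_arm(
  commands=[
    {"jaw": 0,"dx": 0,"dy": 0,"dz": -0.002,"roll": 0},
    {"jaw": 0,"dx": 0,"dy": 0,"dz": -0.004,"roll": 0},
    {"jaw": 0,"dx": 0,"dy": 0,"dz": -0.005,"roll": 0},
    {"jaw": 0,"dx": 0,"dy": 0,"dz": -0.006,"roll": 0},
    {"jaw": 0,"dx": 0,"dy": 0,"dz": -0.02,"roll": 0},
    {"jaw": 0,"dx": 0,"dy": 0,"dz": -0.04,"roll": 0},
    {"jaw": 0,"dx": 0,"dy": 0,"dz": -0.04,"roll": 0},
    {"jaw": 0,"dx": 0.02,"dy": 0,"dz": -0.03,"roll": 0},
    {"jaw": 0,"dx": 0.03,"dy": 0,"dz": -0.02,"roll": 0},
    {"jaw": 0,"dx": 0,"dy": 0,"dz": 0,"roll": 0},
    {"jaw": 0,"dx": 0,"dy": 0,"dz": 0,"roll": 0},
  ],
)

```text
clock: 26.15
position: [0.4047, -0.216, 0.2236]
eef_rot: [-0.153, 0.988, 0.0, -0.0]
ft_force: [-0.2, 0.7, -0.9]
gripper_width: -0.001
grasp_force: 0.0
```

```bash
python3 - <<'E'
from h import *
delta(.45,-.2)
for n in("wrist","scene"):
    f,P=cam(n)
    m=(np.hypot(P[...,0]-.456,P[...,1]+.2)<.014)&(P[...,2]>.08)&(P[...,2]<.13); print(n,"plate z",np.median(P[m][:,2]),m.sum())
    m=(np.hypot(P[...,0]-.5256,P[...,1]+.177)<.022)&(P[...,2]>.12)&(P[...,2]<.17); p=P[m]; print(len(p),p.mean(0),np.percentile(p[:,2],[50,95]))
    if n=="scene": save("s9",f["color"][200:350,350:550],3)
E
```

```text
t 26.15 pos [ 0.4047 -0.216   0.2236] d [-0.048   0.0015 -0.    ] F [-0.18  0.66 -0.93] yaw_x -162.4 w -0.0007690534903188248
wrist plate z 0.09226861023988808 581
214 [ 0.52958726 -0.17603452  0.14209863] [0.14216536 0.14301114]
scene plate z 0.09243489029676055 132
219 [ 0.52169916 -0.18016083  0.13906616] [0.14094531 0.14359617]
```

View pics/s9.png

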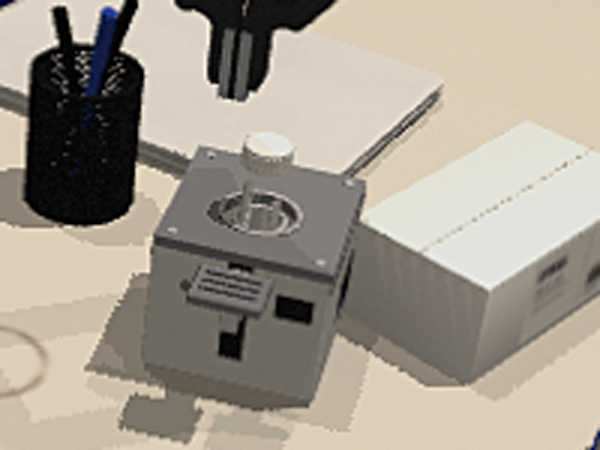

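The lift is locked: plate at z 0.092 with its picture position at (230,285). The tube stands upright in the lowered cup with its cap at (268,152), and the gripper is clear.

```bash
python3 -c "
from workcell import finish_job; print(finish_job())"
```

```text
the job is handed in; nothing more can be done
None
```

The job is handed in at about 26 s: the cameras show the lift locked down (plate at 92 mm) with the tube upright in the cup and the gripper clear, the final press was about 12 N, and the fingertips sat about 37 mm higher than the stated tool geometry implies, so I set working heights by camera; the official verdict was not shown to me.

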